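Put the seam roller away and tip the tool case shut

ROBOT

A 6-joint arm with a two-finger parallel gripper is mounted at the origin on the work surface. World frame = base frame: x ahead of the robot, y to its left, z up, the work surface at z = 0. Lengths are in m, angles in degrees, forces in N, time in s.
With the tool pointing down it reaches from about 0.375 to 0.925 m from the base axis. Payload 5.7 kg.
Tool frame: the origin (TCP) lies where the fingers leave the gripper's body, on its centre line; the fingertips stand 80 mm ahead of it and the grasp point (between the pads) lies 61 mm ahead of it; z points along the fingers, x is the direction in which the jaws open and shut, and the axes are right-handed (so a half turn about z gives the same grasp; the last joint's range is limited). The gripper opens to 88 mm and grips with 3 to 60 N. Pads are 20 mm wide; open, the fingers measure 115 mm over their backs; the gripper's body (75 mm by 178 mm) begins 61 mm behind the grasp point.
Start: joints at [58.894, 20.558, 86.54, -0, 72.909, -6.595], TCP at [0.249, 0.546, 0.303] pointing down, gripper open.
Joint ranges: [-170.27, 170.27], [-57.76, 135], [12.27, 136.19], [-55.21, 235.2], [11.17, 155.16], [-170.74, 170.74]. Speed limits (degrees/s): [136.94, 136.94, 180, 180, 180, 180].

INTERFACE

Orientations are given as [roll, pitch, yaw] about the fixed x, y, z axes, in that order (R = Rz(yaw) Ry(pitch) Rx(roll)).
In Python, from bench import arm, imaging gives the robot as it stands. The module is installed in compiled form; this text tells all that it offers.
- The arm moves only by the tool servo_tool, never from a script. Its argument "deltas" is one flat list of numbers, 7 for each row, row after row: the finger opening in m, from 0 to 0.0878, then the shift along the tool's x, y, z in m, then the turn, a rotation vector about the tool's x, y, z in rad. In form: [fingers, dx, dy, dz, ax, ay, az, fingers, dx, dy, dz, ax, ay, az, ...]. A call has 1 to 5 rows; each row shifts and turns the pose as measured when the row begins, along the tool's axes as they then stand; what a row does not reach is not made up. A row lasts 1/12 s, in which the tool goes at most 41.7 mm and 7.16 degrees, less where a joint would pass 70% of its speed; a pose out of reach is approached as far as the arm can. A call with a gripper value outside its range is refused whole. The fingers move at their own pace and stop on an object; "force" is the grip in N (left out, the last holds). Time passes only in rows, so rows that do not move let the fingers close. It gives the time, the measured TCP pose, the force and the opening at its end, in the units of the state.
- arm.state(): the state, without advancing time (a new reading comes with each control period).
- imaging.grab_frame(name): name is "scene" or "top"; returns (picture, depth): 400x640x3 uint8, red, green, blue; 400x640 float32, m along the optical axis (not along the pixel's ray), 0 where there is no reading.
- imaging.get_calibration(name): a dict with "camera_matrix" (3x3 intrinsics, pixels), "dist" ([k1, k2, p1, p2, k3] as OpenCV has them; the pictures are not rectified), "pose" (4x4, takes a point from camera to world coordinates). Camera axes: x right, y down, z forward; pixel columns grow to the right and rows downward; lengths in m; the calibration is good to about 2 mm. A picture is of the moment at which its call begins. get_calibration takes no time and is no camera call.
- arm.close_job(): hands the job in, once; it reports no verdict.
The state is a dict: "clock": time; "joints": joint angles; "joint_vel": joint speeds; "joint_efforts": joint torques, N m; "position": TCP position; "tool_rot": TCP orientation; "ft_force": force on the tool from outside, world axes, zero at the start; "wrist_torque": the same for the moment, N m; "width": opening from 0.0 (shut) to 1.0 (fully open).
Only numpy, scipy, OpenCV 4.12 (cv2) and the standard library are available. Lean on these libraries where they do the work, as an engineer would, in place of code of your own. Each camera call takes 0.05 s, during which the arm holds its last target. There are 200 camera calls.

TASK

Put the seam roller away: lower it into the empty wide compartment of the open tool case and let go of it there, lying flat along the compartment so that nothing sticks up (set it down, do not drop it in). Then tip the case's lid from behind, just past upright, and let it fall fully shut by its own weight without pressing it down. Leave the awl, the jar and the thread cone where they are, and touch nothing at the end.

Things in the scene. Friction and masses are not known exactly. Their poses are not given: they have to be found in the camera images.
- case: Sage-green metal tool case, fixed, 180 (x) by 220 (y) by 50 mm high, walls 5 mm. Origin: centre of its underside, z up. Lid hinged on its +x rim (x = +90 mm), on the robot's left. A 35 mm high wall at x = +20 mm divides it: the wide compartment (x -85 to +18, y -105 to +105 mm) is empty; the narrow one by the hinge holds two fixed thread spools 38 mm in diameter.
- bay (a point): Centre of the floor of the case's empty wide compartment (103 by 210 mm, floor 5 mm above the table, rim 50 mm above the table). Axes as the case.
- lid (a joint): Lid angle, rad: 0 shut, 1.57 upright; starts leaning back on its stop at 1.85. Soft-closing hinge (damped, almost no friction), lid 0.2 to 0.5 kg: from about 0.1 rad past upright (below 1.47) it falls shut unaided in 1 to 4 s; let go before upright, it falls back to 1.85.
- lid_edge (a point): Middle of the lid's free edge (opposite the hinge, 180 mm from it; uppermost while open), half-way through its 8 mm thickness. The lid is a flat plate 180 by 220 mm; a steel tab 60 mm wide, 4 mm thick sticks out 12 mm beyond this edge. While open, its outer face (its back) is on the case's +x side.
- lid_hinge (a point): Middle of the lid's hinge line, 50 mm above the table, at x = +90 mm in the case; the line runs along the case's y axis.
- roller_grip (a point): Seam roller lying on the table: beech handle 115 long, 24 wide, 28 mm high; steel fork (44 mm wide) with a steel roller 28 mm in diameter; 159 mm long in all, about 0.16 kg. Point: on the handle near the balance point, 14 mm above the underside; x runs to the roller end (84 mm ahead; handle end 75 mm behind), y across the handle, z up.
- awl_mid (a point): Bystander: awl with the same beech handle (90 mm long, 24 by 28 mm) but a thin pointed steel shaft 50 mm long in a brass collar; 152 mm long. The point is near the middle of the handle, 14 mm above the underside; x points towards the tip.
- jar: Bystander: amber glass jar with white cap, 68 mm in diameter, 85 mm high; origin at the centre of its underside.
- cone: Bystander: brown cone of sewing thread, 64 mm in diameter at the foot, 122 mm high; origin at the centre of its underside.
There are look-alikes about, which are no part of the job. What is shaped like the part that bears roller_grip but yellow is not meant.

How it is judged (in metres and radians):
On the way, in this order (a step that is already met when the one before it is completed fails the run):
1. the roller, still gripped, is lowered below the rim of the empty compartment (x of roller_grip in the frame of case between -0.075 and 0.008 m and y of roller_grip in the frame of case between -0.06 and 0.06 m and z of roller_grip in the frame of case below 0.04 m and contact force between the fingers and roller above 0.5 N), for 0.05 s.
2. the roller lies released and at rest on the compartment's floor, the lid still open (x of roller_grip in the frame of case between -0.075 and 0.008 m and y of roller_grip in the frame of case between -0.06 and 0.06 m and z of roller_grip in the frame of case below 0.028 m and contact force between each of the arm, the fingers and roller below 0.1 N and linear speed of roller below 0.03 m/s and value of joint lid above 1.5 rad), for 0.2 s.
3. the lid has fallen shut (value of joint lid below 0.03 rad), for 0.2 s.
At the end, for the whole second after the job is handed in: The roller's grip point is inside the wide compartment (case x -75 to +8 mm, y within 60 mm of the middle) and lower than 28 mm above the case's underside, at rest; the lid is shut (below 0.03 rad); awl, jar and cone are within 25 mm of where they stood (x of roller_grip in the frame of case between -0.075 and 0.008 m and y of roller_grip in the frame of case between -0.06 and 0.06 m and z of roller_grip in the frame of case below 0.028 m and value of joint lid below 0.03 rad and linear speed of roller below 0.03 m/s and distance of each of awl_mid, jar, cone from where it was at the start of the episode below 0.025 m); the robot touches nothing.
It fails at once if the robot touches the lid once it is less than 0.7 rad open (pressed down instead of falling by its own weight) (value of joint lid below 0.7 rad and contact force between any of the arm, the fingers and lid above 0.5 N).
It fails at once if the awl, jar or cone is pushed more than 25 mm (distance of any of awl_mid, jar, cone from where it was at the start of the episode above 0.025 m).
It also fails if it takes over 58 s, if anything falls off the work surface, if the arm or the gripper's body presses on something with over 40 N, if the wrist force passes 120 N, or if a joint passes its speed limit or range.

## Working session

There is one attempt and no reset: what is moved stays moved. The work goes in short steps, Python scripts to look and compute and a tool call to move; the robot and the scene stay as the last step left them, time stands still between calls to the robot, and variables do not carry over. Pictures are saved under pics/ and viewed, about 8 in all and at most 12, crops included, and the job is handed in when it is done.

Besides the shell and the picture viewer there is one more tool, called after "Emit:" as name(argument=value, ...) on one line, values as JSON. servo_tool: Moves the arm, as the interface text tells. Its arguments: {"type":"object","properties":{"deltas":{"type":"array","items":{"type":"number"}},"force":{"type":"number"}},"required":["deltas"]}

```bash
mkdir -p pics; cat > h.py <<'E'
import numpy as np, cv2
from bench import arm, imaging
def grab(n,tag):
    p,d=imaging.grab_frame(n); np.savez(f'{tag}.npz',p=p,d=d); cv2.imwrite(f'pics/{tag}.png',p[:,:,::-1]); return p,d
def world(n,d,uv):
    c=imaging.get_calibration(n); K=np.array(c['camera_matrix']); T=np.array(c['pose']); out=[]
    for u,v in uv:
        w=d[v-1:v+2,u-1:u+2]; w=w[w>0]; z=np.median(w) if len(w) else np.nan
        q=cv2.undistortPoints(np.array([[[u,v]]],float),K,np.array(c['dist']))[0,0]
        out.append(T[:3,:3]@np.array([q[0]*z,q[1]*z,z])+T[:3,3])
    return np.array(out)
def onplane(n,uv,h):
    c=imaging.get_calibration(n); K=np.array(c['camera_matrix']); T=np.array(c['pose'])
    q=cv2.undistortPoints(np.array(uv,float).reshape(-1,1,2),K,np.array(c['dist']))[:,0]
    r=np.c_[q,np.ones(len(q))]@T[:3,:3].T; return T[:3,3]+r*((h-T[2,3])/r[:,2:])
E
python3 - <<'E'
from h import *
np.set_printoptions(precision=4,suppress=True)
for n in('scene','top'): grab(n,n+'0'); print(imaging.get_calibration(n)['pose'])
print(arm.state())
E
```

```text
[[-0.2284  0.7106 -0.6655  1.3615]
 [ 0.9736  0.1664 -0.1564  0.0962]
 [-0.0004 -0.6836 -0.7298  0.9857]
 [ 0.      0.      0.      1.    ]]
[[-0.0031 -0.9968  0.0804  0.4325]
 [-0.9999  0.004   0.01   -0.0895]
 [-0.0103 -0.0804 -0.9967  1.21  ]
 [ 0.      0.      0.      1.    ]]
{'clock': 0.1, 'joints': array([58.8931, 20.5946, 86.5898,  0.0009, 72.9093, -6.5943]), 'joint_vel': array([-0.046 , -0.0725, -0.0858, -0.0749,  0.0662,  0.069 ]), 'joint_efforts': array([ -0.0004, -51.6359, -27.1407,   0.0675,   0.0277,  -0.0001]), 'position': array([0.2487, 0.5455, 0.3019]), 'tool_rot': array([-179.9884,    0.0929,   65.4872]), 'ft_force': array([-0.0284,  0.3343,  0.4251]), 'wrist_torque': array([ 0.0498, -0.0462, -0.0278]), 'width': 1.0010328937226678}
```

View pics/top0.png

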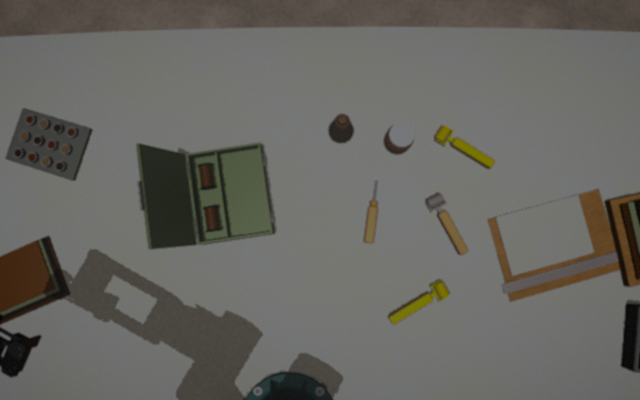

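View pics/scene0.png

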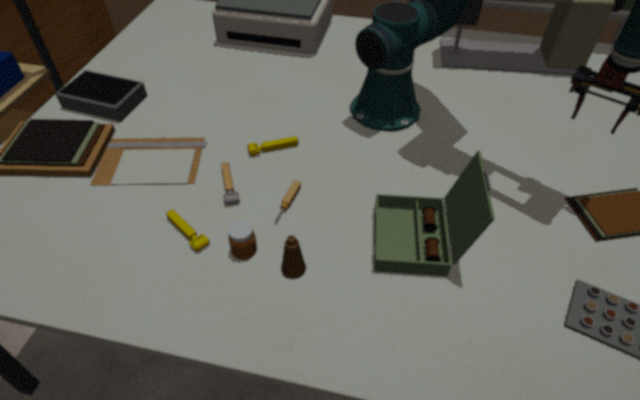

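Top view candidates: the beech roller (448,225); yellow rollers at (465,147) and (420,302), excluded by colour; the awl (371,215), excluded by its thin pointed shaft. The beech one with a steel roller fits. I'll confirm that in a crop, along with the case.

```bash
python3 - <<'E'
from h import *
p=np.load('top0.npz')['p'][:,:,::-1]
a=cv2.resize(p[185:265,400:480],None,fx=5,fy=5,interpolation=cv2.INTER_CUBIC)
b=cv2.resize(p[130:260,125:285],(400,325),interpolation=cv2.INTER_CUBIC)
b=cv2.copyMakeBorder(b,0,75,0,0,cv2.BORDER_CONSTANT)
cv2.imwrite('pics/crop1.png',np.clip(np.hstack([a,b])*1.6,0,255).astype('uint8'))
E
```

```text
(no output)
```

View pics/crop1.png

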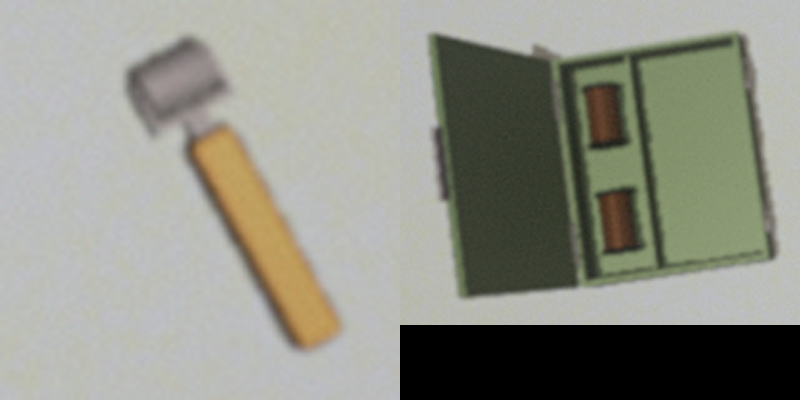

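The crop confirms it: beech handle from about (442,213) to (464,252) with a steel roller at about (435,201). The rim corners of the case are at about (260,144), (274,233), (186,153) and (198,244), and the lid's free edge runs (138,144)-(150,249).

```bash
python3 - <<'E'
from h import *
np.set_printoptions(precision=4,suppress=True)
d=np.load('top0.npz')['d']
r=onplane('top',[(442.4,213),(464.4,252.4)],.028); v=r[0]-r[1]; L=np.hypot(*v[:2]); u=v/L
print('handle',r,L,np.degrees(np.arctan2(u[1],u[0])),'grip',r[1]+u*.075)
print(world('top',d,[(448,223),(455,236),(435,201)]))
c=onplane('top',[(260.2,144),(273.8,233.2),(186.2,153.2),(197.8,244)],.05)
print(c,np.linalg.norm(c[0]-c[1]),np.linalg.norm(c[2]-c[3]),np.linalg.norm(c[0]-c[2]))
print('ctr',c.mean(0)); 
x=(c[2]+c[3]-c[0]-c[1]); y=(c[0]+c[2]-c[1]-c[3]); print('yaw',np.degrees([np.arctan2(x[1],x[0]),np.arctan2(y[1],y[0])]))
print('lid',world('top',d,[(141,150),(145,195),(151,244),(170,195)]))
print('floor',world('top',d,[(240,180),(250,220)]))
print('jar,cone,awl',world('top',d,[(402,134),(342,120),(371,220)]))
# refine: depth points
hh,ww=d.shape; vs,us=np.mgrid[185:262,420:475]; 
p=np.load('top0.npz')['p'].astype(int)[185:262,420:475]
m=(p[:,:,0]-p[:,:,2]>50)
uv=np.c_[us[m],vs[m]]; P=onplane('top',uv,.028)[:,:2]; print('handle mask',m.sum(),cv2.minAreaRect(P.astype('float32')))
E
```

```text
handle [[ 0.4972 -0.3692  0.028 ]
 [ 0.4025 -0.4205  0.028 ]] 0.10772228414409472 28.449606833538898 grip [ 0.4685 -0.3848  0.028 ]
[[ 0.4731 -0.3818  0.0297]
 [ 0.4419 -0.3985  0.0283]
 [ 0.5261 -0.3517  0.0291]]
[[0.6626 0.0668 0.05  ]
 [0.4502 0.0332 0.05  ]
 [0.6419 0.2452 0.05  ]
 [0.4249 0.2132 0.05  ]] 0.21505511582177994 0.21931090826325236 0.17959069690086732
ctr [0.5449 0.1396 0.05  ]
yaw [97.3056  8.6884]
lid [[0.6194 0.2924 0.2176]
 [0.5253 0.2789 0.2233]
 [0.4259 0.2646 0.222 ]
 [0.5333 0.255  0.1353]]
floor [[0.582  0.1222 0.0042]
 [0.4832 0.0964 0.0056]]
jar,cone,awl [[ 0.678  -0.2665  0.083 ]
 [ 0.7018 -0.1263  0.1224]
 [ 0.4812 -0.1969  0.0302]]
handle mask 363 ((0.45131924748420715, -0.39321041107177734), (0.10920701175928116, 0.019364366307854652), 28.315793991088867)
```

```bash
cat >> h.py <<'E'
from scipy.spatial.transform import Rotation as Ro
def plan(wps,f,step=.04,turn=.12):
    """wps: list of (x,y,z,yaw); prints rows from the present pose"""
    s=arm.state(); p=s['position'].copy(); R=Ro.from_euler('xyz',s['tool_rot'],degrees=True); rows=[]
    print(s['clock'],p.round(4),s['tool_rot'].round(2),s['ft_force'].round(1),round(s['width'],3))
    for w in wps:
        t=np.array(w[:3]); Rt=Ro.from_euler('xyz',[180,0,w[3]],degrees=True)
        n=int(np.ceil(max(np.linalg.norm(t-p)/step,(R.inv()*Rt).magnitude()/turn)))
        for k in range(n,0,-1):
            d=R.inv().apply((t-p)/k).round(3); a=((R.inv()*Rt).as_rotvec()/k).round(3)
            p=p+R.apply(d); R=R*Ro.from_rotvec(a); rows.append([f,*d,*a])
    for i in range(0,len(rows),5): print([float(x) for r in rows[i:i+5] for x in r])
E
python3 - <<'E'
from h import *
plan([(.40,.42,.34,35),(.48,.02,.32,-20),(.467,-.385,.20,-61.7)],.07)
E
```

```text
0.1 [0.2487 0.5455 0.3019] [-1.7999e+02  9.0000e-02  6.5490e+01] [-0.   0.3  0.4] 1.001
[0.07, -0.009, 0.032, -0.006, 0.0, 0.0, 0.089, 0.07, -0.006, 0.032, -0.006, 0.0, 0.0, 0.089, 0.07, -0.003, 0.033, -0.007, 0.0, 0.0, 0.089, 0.07, 0.0, 0.033, -0.006, 0.0, 0.001, 0.088, 0.07, 0.003, 0.032, -0.007, 0.0, 0.0, 0.089]
[0.07, 0.006, 0.032, -0.006, 0.0, 0.001, 0.088, 0.07, -0.015, 0.034, 0.002, 0.0, -0.0, 0.087, 0.07, -0.012, 0.035, 0.002, 0.0, -0.0, 0.087, 0.07, -0.009, 0.036, 0.002, 0.0, -0.0, 0.087, 0.07, -0.006, 0.037, 0.002, 0.0, -0.0, 0.087]
[0.07, -0.002, 0.037, 0.002, 0.0, -0.0, 0.087, 0.07, 0.001, 0.037, 0.002, -0.0, -0.0, 0.088, 0.07, 0.004, 0.037, 0.002, -0.0, -0.0, 0.087, 0.07, 0.007, 0.036, 0.002, -0.0, -0.0, 0.088, 0.07, 0.011, 0.035, 0.001, -0.0, -0.0, 0.087]
[0.07, 0.013, 0.035, 0.002, -0.0, -0.0, 0.088, 0.07, 0.017, 0.033, 0.001, -0.0, -0.001, 0.087, 0.07, 0.011, 0.035, 0.011, 0.0, 0.0, 0.066, 0.07, 0.014, 0.034, 0.011, 0.0, 0.0, 0.066, 0.07, 0.016, 0.033, 0.011, 0.0, 0.0, 0.066]
[0.07, 0.018, 0.032, 0.011, 0.0, 0.0, 0.066, 0.07, 0.02, 0.031, 0.011, 0.0, 0.0, 0.066, 0.07, 0.022, 0.029, 0.011, 0.0, 0.0, 0.066, 0.07, 0.024, 0.028, 0.011, 0.0, 0.0, 0.066, 0.07, 0.026, 0.026, 0.011, 0.0, 0.0, 0.066]
[0.07, 0.028, 0.025, 0.011, 0.0, 0.0, 0.067, 0.07, 0.029, 0.022, 0.01, 0.0, 0.0, 0.066, 0.07, 0.031, 0.021, 0.011, 0.0, 0.0, 0.067]
```

Emit:
servo_tool(deltas=[0.07, -0.009, 0.032, -0.012, 0.0, 0.0, 0.089, 0.07, -0.006, 0.032, -0.012, 0.0, 0.0, 0.089, 0.07, -0.003, 0.033, -0.012, 0.0, 0.0, 0.089, 0.07, 0.0, 0.033, -0.012, 0.0, 0.001, 0.088, 0.07, 0.003, 0.032, -0.012, 0.0, 0.0, 0.089])

```text
clock: 0.52
position: [0.3715, 0.4383, 0.3578]
tool_rot: [-180.0, 0.7, 39.7]
ft_force: [-0.7, -0.4, -0.7]
width: 0.798
```

```bash
python3 - <<'E'
from h import *
plan([(.40,.40,.355,35),(.48,.02,.34,-20),(.467,-.385,.20,-61.7)],.07)
E
```

```text
0.5167 [0.3715 0.4383 0.3578] [-179.99    0.71   39.66] [-0.7 -0.4 -0.7] 0.798
[0.07, -0.001, 0.024, 0.001, 0.0, 0.006, 0.041, 0.07, -0.0, 0.024, 0.002, 0.0, 0.006, 0.04, 0.07, -0.015, 0.036, 0.001, 0.0, 0.0, 0.096, 0.07, -0.012, 0.037, 0.002, 0.0, 0.0, 0.096, 0.07, -0.008, 0.038, 0.001, 0.0, 0.0, 0.096]
[0.07, -0.005, 0.039, 0.002, 0.0, 0.0, 0.096, 0.07, -0.001, 0.039, 0.001, 0.0, 0.0, 0.096, 0.07, 0.003, 0.039, 0.002, 0.0, 0.0, 0.096, 0.07, 0.007, 0.038, 0.001, 0.0, 0.0, 0.096, 0.07, 0.01, 0.037, 0.002, 0.0, 0.0, 0.096]
[0.07, 0.014, 0.036, 0.001, 0.0, 0.0, 0.096, 0.07, 0.017, 0.035, 0.002, 0.0, -0.0, 0.096, 0.07, 0.011, 0.035, 0.013, 0.0, -0.0, 0.066, 0.07, 0.014, 0.034, 0.013, 0.0, -0.0, 0.066, 0.07, 0.016, 0.033, 0.013, 0.0, -0.0, 0.066]
[0.07, 0.018, 0.032, 0.013, 0.0, -0.0, 0.066, 0.07, 0.02, 0.031, 0.013, 0.0, -0.0, 0.066, 0.07, 0.022, 0.029, 0.013, 0.0, -0.0, 0.066, 0.07, 0.024, 0.028, 0.012, 0.0, -0.0, 0.066, 0.07, 0.026, 0.026, 0.013, 0.0, -0.0, 0.067]
[0.07, 0.028, 0.025, 0.012, 0.0, -0.0, 0.066, 0.07, 0.029, 0.023, 0.013, 0.0, -0.0, 0.067, 0.07, 0.031, 0.02, 0.012, 0.0, -0.0, 0.066]
```

Tracking is good, so I'll chain the transit.

Emit:
servo_tool(deltas=[0.07, -0.001, 0.024, 0.001, 0.0, 0.006, 0.041, 0.07, 0.0, 0.024, 0.002, 0.0, 0.006, 0.04, 0.07, -0.015, 0.036, 0.001, 0.0, 0.0, 0.096, 0.07, -0.012, 0.037, 0.002, 0.0, 0.0, 0.096, 0.07, -0.008, 0.038, 0.001, 0.0, 0.0, 0.096])

```text
clock: 0.93
position: [0.4307, 0.282, 0.3524]
tool_rot: [-179.9, -0.4, 17.5]
ft_force: [1.8, -0.8, 1.0]
width: 0.798
```

Emit:
servo_tool(deltas=[0.07, -0.005, 0.039, 0.002, 0.0, 0.0, 0.096, 0.07, -0.001, 0.039, 0.001, 0.0, 0.0, 0.096, 0.07, 0.003, 0.039, 0.002, 0.0, 0.0, 0.096, 0.07, 0.007, 0.038, 0.001, 0.0, 0.0, 0.096, 0.07, 0.01, 0.037, 0.002, 0.0, 0.0, 0.096])

```text
clock: 1.35
position: [0.4641, 0.0816, 0.3423]
tool_rot: [-179.7, -0.2, -11.3]
ft_force: [0.2, 0.4, -0.3]
width: 0.797
```

Emit:
servo_tool(deltas=[0.07, 0.014, 0.036, 0.001, 0.0, 0.0, 0.096, 0.07, 0.017, 0.035, 0.002, 0.0, 0.0, 0.096, 0.07, 0.011, 0.035, 0.008, 0.0, 0.0, 0.066, 0.07, 0.014, 0.034, 0.008, 0.0, 0.0, 0.066, 0.07, 0.016, 0.033, 0.008, 0.0, 0.0, 0.066])

```text
clock: 1.77
position: [0.4673, -0.1147, 0.3144]
tool_rot: [-179.6, -0.3, -35.0]
ft_force: [0.7, 0.3, 0.6]
width: 0.795
```

```bash
python3 - <<'E'
from h import *
plan([(.467,-.385,.22,-61.7),(.467,-.385,.12,-61.7)],.06)
E
```

```text
1.7667 [ 0.4673 -0.1147  0.3144] [-179.57   -0.3   -34.97] [0.7 0.3 0.6] 0.795
[0.06, 0.019, 0.028, 0.012, -0.001, -0.0, 0.058, 0.06, 0.021, 0.027, 0.012, -0.001, -0.0, 0.058, 0.06, 0.022, 0.025, 0.012, -0.001, -0.001, 0.058, 0.06, 0.024, 0.024, 0.012, -0.001, -0.0, 0.059, 0.06, 0.025, 0.022, 0.011, -0.001, -0.001, 0.058]
[0.06, 0.027, 0.021, 0.012, -0.001, -0.0, 0.059, 0.06, 0.028, 0.02, 0.011, -0.001, -0.001, 0.058, 0.06, 0.028, 0.018, 0.012, -0.002, -0.0, 0.059, 0.06, 0.0, -0.0, 0.033, 0.0, -0.0, -0.0, 0.06, 0.0, -0.0, 0.033, 0.0, -0.0, -0.0]
[0.06, 0.0, -0.0, 0.034, 0.0, -0.0, -0.0]
```

Emit:
servo_tool(deltas=[0.06, 0.019, 0.028, 0.012, -0.001, 0.0, 0.058, 0.06, 0.021, 0.027, 0.012, -0.001, 0.0, 0.058, 0.06, 0.022, 0.025, 0.012, -0.001, -0.001, 0.058, 0.06, 0.024, 0.024, 0.012, -0.001, 0.0, 0.059, 0.06, 0.025, 0.022, 0.011, -0.001, -0.001, 0.058])

```text
clock: 2.18
position: [0.4627, -0.2924, 0.2523]
tool_rot: [-179.8, -0.1, -52.7]
ft_force: [0.7, 0.6, 0.4]
width: 0.683
```

Emit:
servo_tool(deltas=[0.06, 0.027, 0.021, 0.012, -0.001, 0.0, 0.059, 0.06, 0.028, 0.02, 0.011, -0.001, -0.001, 0.058, 0.06, 0.028, 0.018, 0.012, -0.002, 0.0, 0.059, 0.06, 0.0, 0.0, 0.02, 0, 0, 0])

```text
clock: 2.52
position: [0.4591, -0.4064, 0.1948]
tool_rot: [180.0, -0.3, -63.7]
ft_force: [0.4, -0.8, 0.5]
width: 0.683
```

```bash
python3 - <<'E'
from h import *
grab('scene','scene1')
plan([(.467,-.385,.125,-61.7),(.467,-.385,.085,-61.7)],.06,step=.03)
E
```

```text
2.5667 [ 0.4569 -0.4019  0.1898] [179.89   0.24 -63.57] [-0.7  1.5 -1.6] 0.678
[0.06, -0.003, -0.006, 0.022, 0.001, 0.001, -0.011, 0.06, -0.004, -0.005, 0.021, 0.0, 0.002, -0.011, 0.06, -0.003, -0.006, 0.022, 0.001, 0.001, -0.011, 0.06, -0.0, 0.0, 0.02, -0.0, 0.0, 0.0, 0.06, -0.0, 0.0, 0.02, -0.0, 0.0, 0.0]
```

Emit:
servo_tool(deltas=[0.06, -0.003, -0.006, 0.022, 0.001, 0.001, -0.011, 0.06, -0.004, -0.005, 0.021, 0.0, 0.002, -0.011, 0.06, -0.003, -0.006, 0.02, 0.001, 0.001, -0.011, 0.06, 0, 0, 0, 0, 0, 0])

```text
clock: 2.9
position: [0.4654, -0.3831, 0.123]
tool_rot: [180.0, 0.4, -61.7]
ft_force: [-1.5, -0.1, -0.5]
width: 0.679
```

```bash
python3 - <<'E'
from h import *
p,d=grab('scene','s2'); t,_=grab('top','t2')
a=cv2.resize(p[130:240,160:310],(600,440)); cv2.imwrite('pics/crop2.png',np.clip(a[:,:,::-1]*1.5,0,255).astype('uint8'))
plan([(.467,-.385,.085,-61.7)],.06,step=.03)
E
```

```text
3.0 [ 0.4665 -0.3852  0.1262] [-1.800e+02  1.100e-01 -6.174e+01] [-0.2  0.6  0.3] 0.682
[0.06, 0.0, -0.0, 0.021, -0.0, 0.001, -0.0, 0.06, 0.0, -0.001, 0.02, -0.0, 0.001, -0.001]
```

View pics/crop2.png

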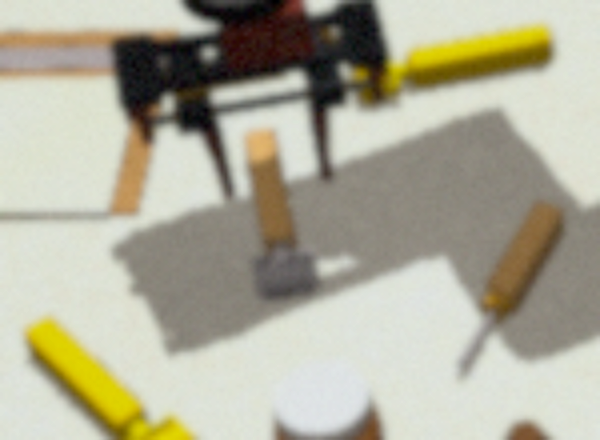

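The crop shows the fingertips at (228,192) and (326,175) straddling the beech handle at about (272,190). The roller is ahead at (285,272). Next I descend and grip.

Emit:
servo_tool(deltas=[0.06, 0, 0, 0.021, 0, 0.001, 0, 0.06, 0, -0.001, 0.018, 0, 0.001, 0, 0.06, 0, 0, 0, 0, 0, 0, 0.0, 0, 0, 0, 0, 0, 0, 0.0, 0, 0, 0, 0, 0, 0], force=30)

```text
clock: 3.42
position: [0.4709, -0.3878, 0.0952]
tool_rot: [-179.8, -0.6, -61.7]
ft_force: [-0.2, 0.8, 0.7]
width: 0.57
```

Emit:
servo_tool(deltas=[0.0, 0, 0, 0, 0, 0, 0, 0.0, 0, 0, 0, 0, 0, 0, 0.0, 0, 0, 0, 0, 0, 0, 0.0, 0, 0, 0, 0, 0, 0, 0.0, 0, 0, 0, 0, 0, 0])

```text
clock: 3.83
position: [0.4725, -0.3897, 0.1006]
tool_rot: [-179.7, -1.0, -61.7]
ft_force: [-0.1, 1.0, -1.8]
width: 0.266
```

Emit:
servo_tool(deltas=[0.0, 0, 0, -0.02, 0, 0, 0, 0.0, 0, 0, -0.03, 0, 0, 0, 0.0, 0, 0, -0.04, 0, 0, 0, 0.0, 0, 0, -0.04, 0, 0, 0, 0.0, 0, 0, -0.02, 0, 0, 0])

```text
clock: 4.25
position: [0.4671, -0.3844, 0.2485]
tool_rot: [180.0, -0.1, -61.7]
ft_force: [1.0, 0.1, -1.7]
width: 0.271
```

```bash
python3 - <<'E'
from h import *
p,d=grab('scene','s3')
a=cv2.resize(p[90:240,160:340],(600,500)); cv2.imwrite('pics/crop3.png',np.clip(a[:,:,::-1]*1.5,0,255).astype('uint8'))
plan([(.50,-.05,.25,-75),(.5497,.1064,.25,-81.9)],0.0)
E
```

```text
4.3 [ 0.4682 -0.3855  0.2515] [-179.94   -0.33  -61.68] [-0.3 -0.4  0.7] 0.27
[0.0, -0.031, -0.021, 0.0, -0.0, -0.001, 0.026, 0.0, -0.032, -0.02, 0.0, -0.0, -0.001, 0.026, 0.0, -0.032, -0.019, 0.0, -0.0, -0.001, 0.026, 0.0, -0.033, -0.018, 0.0, -0.0, -0.0, 0.026, 0.0, -0.033, -0.018, 0.0, -0.0, -0.001, 0.026]
[0.0, -0.034, -0.017, 0.0, -0.0, -0.0, 0.026, 0.0, -0.034, -0.015, 0.0, -0.001, -0.0, 0.025, 0.0, -0.034, -0.015, 0.0, -0.0, -0.001, 0.026, 0.0, -0.034, -0.014, 0.001, -0.001, -0.001, 0.025, 0.0, -0.028, -0.018, -0.0, 0.0, 0.0, 0.024]
[0.0, -0.028, -0.017, -0.0, 0.0, 0.0, 0.024, 0.0, -0.028, -0.016, -0.0, 0.0, 0.0, 0.024, 0.0, -0.029, -0.016, -0.0, 0.0, 0.0, 0.024, 0.0, -0.03, -0.015, -0.0, 0.0, 0.0, 0.025]
```

View pics/crop3.png

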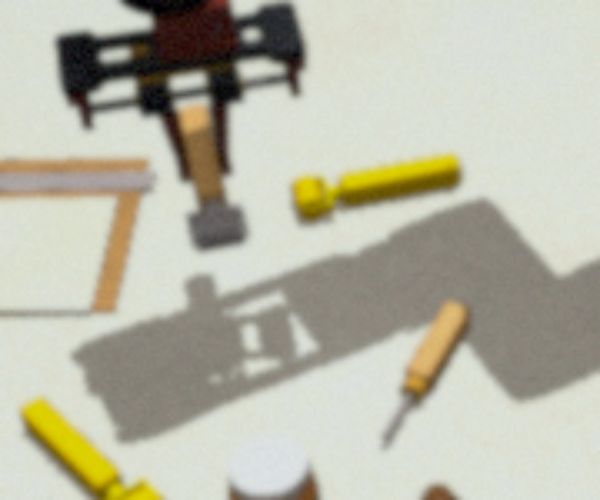

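The roller is held (fingers at about 24 mm), with the handle end at crop (195,115) and the roller at (217,222). The fingers drifted upward while closing, so I'll check the pitch of the held tool.

```bash
python3 - <<'E'
from h import *
d=np.load('s3.npz')['d']
print(world('scene',d,[(218,124),(219,130),(221,140),(222,146),(224,155),(226,158)]).round(4))
E
```

```text
[[ 0.4119 -0.4133  0.1751]
 [ 0.4368 -0.4005  0.1762]
 [ 0.4736 -0.3807  0.1753]
 [ 0.4928 -0.3709  0.1727]
 [ 0.526  -0.3524  0.174 ]
 [ 0.5315 -0.3456  0.17  ]]
```

Emit:
servo_tool(deltas=[0.0, -0.031, -0.021, 0.0, 0.0, -0.001, 0.026, 0.0, -0.032, -0.02, 0.0, 0.0, -0.001, 0.026, 0.0, -0.032, -0.019, 0.0, 0.0, -0.001, 0.026, 0.0, -0.033, -0.018, 0.0, 0.0, 0.0, 0.026, 0.0, -0.033, -0.018, 0.0, 0.0, -0.001, 0.026])

```text
clock: 4.72
position: [0.4881, -0.2025, 0.2526]
tool_rot: [-179.7, -0.8, -70.0]
ft_force: [1.3, -0.7, -1.1]
width: 0.269
```

Emit:
servo_tool(deltas=[0.0, -0.034, -0.017, 0.0, 0.0, 0.0, 0.026, 0.0, -0.034, -0.015, 0.0, -0.001, 0.0, 0.025, 0.0, -0.034, -0.015, 0.0, 0.0, -0.001, 0.026, 0.0, -0.034, -0.014, 0.001, -0.001, -0.001, 0.025, 0.0, -0.028, -0.018, 0.0, 0.0, 0.0, 0.024])

```text
clock: 5.13
position: [0.5118, -0.0131, 0.2471]
tool_rot: [-180.0, -0.5, -77.7]
ft_force: [0.7, -0.3, -2.3]
width: 0.269
```

```bash
python3 - <<'E'
from h import *
plan([(.5497,.1064,.25,-81.9)],0.0)
E
```

```text
5.1333 [ 0.5118 -0.0131  0.2471] [-179.96   -0.52  -77.73] [ 0.7 -0.3 -2.3] 0.269
[0.0, -0.027, -0.016, -0.001, -0.0, -0.002, 0.018, 0.0, -0.028, -0.015, -0.001, -0.0, -0.002, 0.018, 0.0, -0.028, -0.014, -0.001, -0.001, -0.003, 0.018, 0.0, -0.027, -0.014, -0.001, -0.0, -0.002, 0.019]
```

Level. The underside is about 104 mm below the TCP (shallow but firm grip), so on the case floor the TCP should read about 0.109. I'll continue gently.

Emit:
servo_tool(deltas=[0.0, -0.027, -0.016, -0.001, 0.0, -0.002, 0.018, 0.0, -0.028, -0.015, -0.001, 0.0, -0.002, 0.018, 0.0, -0.028, -0.014, -0.001, -0.001, -0.003, 0.018, 0.0, -0.02, -0.01, -0.001, 0.0, -0.002, 0.019, 0, 0, 0, 0, 0, 0, 0])

```text
clock: 5.55
position: [0.5459, 0.1106, 0.2476]
tool_rot: [179.8, 0.2, -81.9]
ft_force: [1.1, -0.7, -2.4]
width: 0.268
```

```bash
python3 - <<'E'
from h import *
p,d=grab('scene','s4'); grab('top','t4')
a=cv2.resize(p[120:300,340:520],(600,600)); cv2.imwrite('pics/crop4.png',np.clip(a[:,:,::-1]*1.5,0,255).astype('uint8'))
plan([(.5497,.1064,.20,-81.9),(.5497,.1064,.13,-81.9)],0.0,step=.025)
E
```

```text
5.65 [0.5445 0.1076 0.2472] [ 1.7969e+02  8.0000e-02 -8.1870e+01] [-0.5 -0.6 -1.7] 0.269
[0.0, 0.001, -0.003, 0.024, 0.003, 0.001, 0.0, 0.0, 0.001, -0.002, 0.023, 0.002, 0.0, 0.0, 0.0, 0.0, -0.0, 0.023, 0.0, 0.0, 0.0, 0.0, 0.0, -0.0, 0.024, 0.0, 0.0, 0.0, 0.0, 0.0, -0.0, 0.023, 0.0, 0.0, 0.0]
```

View pics/crop4.png

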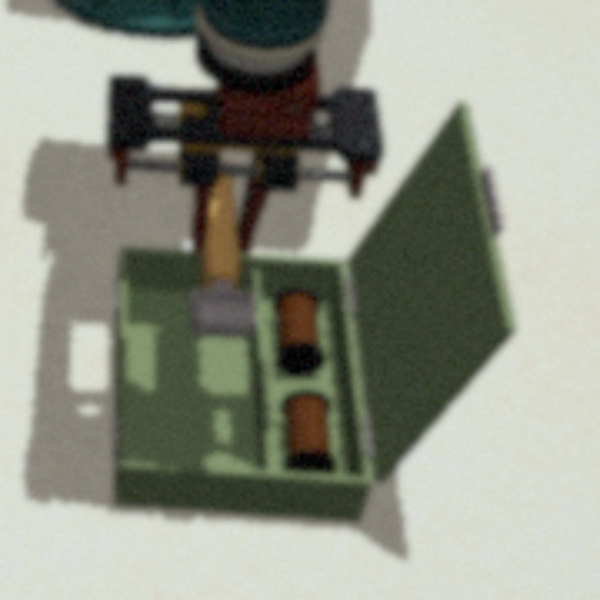

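The roller hangs level over the wide compartment (roller at crop (225,310), compartment x from 125 to 255), parallel to the divider. Next I lower it.

Emit:
servo_tool(deltas=[0.0, 0.001, -0.003, 0.024, 0.003, 0.001, 0.0, 0.0, 0.001, -0.002, 0.023, 0.002, 0.0, 0.0, 0.0, 0.0, 0, 0.023, 0.0, 0.0, 0.0, 0.0, 0.0, 0, 0.022, 0.0, 0.0, 0.0, 0.0, 0.0, 0, 0.012, 0.0, 0.0, 0.0])

```text
clock: 6.07
position: [0.5503, 0.1, 0.1423]
tool_rot: [-179.7, -0.2, -81.9]
ft_force: [-1.0, -0.4, -1.5]
width: 0.269
```

```bash
python3 - <<'E'
from h import *
grab('top','t5')
plan([(.5497,.1064,.109,-81.9)],0.0,step=.008)
E
```

```text
6.1167 [0.5491 0.0997 0.1406] [-179.88   -0.19  -81.93] [-0.6  0.  -3.3] 0.271
[0.0, -0.001, -0.0, 0.006, -0.0, -0.001, -0.0, 0.0, -0.001, -0.0, 0.006, -0.001, -0.001, -0.0, 0.0, -0.002, -0.001, 0.007, -0.0, -0.0, -0.0, 0.0, -0.001, -0.0, 0.006, -0.001, -0.001, -0.0, 0.0, -0.002, -0.001, 0.007, -0.0, -0.0, -0.001]
```

Emit:
servo_tool(deltas=[0.0, -0.002, 0, 0.008, 0, -0.001, 0, 0.0, -0.002, 0, 0.008, -0.001, -0.001, 0, 0.0, -0.002, 0, 0.006, 0, 0, 0, 0, 0, 0, 0.003, 0, 0, 0])

```text
clock: 6.45
position: [0.5476, 0.1024, 0.1141]
tool_rot: [180.0, -0.1, -82.1]
ft_force: [0.0, -0.3, -0.9]
width: 0.272
```

```bash
python3 - <<'E'
from h import *
plan([(.5497,.1064,.109,-81.9)],0.0,step=.004)
E
```

```text
6.45 [0.5476 0.1024 0.1141] [ 1.7999e+02 -1.1000e-01 -8.2130e+01] [ 0.  -0.3 -0.9] 0.272
[0.0, -0.002, -0.001, 0.003, 0.0, -0.001, -0.002, 0.0, -0.002, -0.002, 0.002, 0.0, -0.001, -0.002]
```

Now lower until contact shows as an upward force.

Emit:
servo_tool(deltas=[0.0, -0.001, -0.001, 0.003, 0, 0, 0, 0.0, 0, 0, 0.003, 0, 0, 0])

```text
clock: 6.62
position: [0.549, 0.1035, 0.1082]
tool_rot: [-179.9, -0.1, -82.1]
ft_force: [0.2, -0.1, -2.0]
width: 0.269
```

Emit:
servo_tool(deltas=[0.0, 0, 0, 0.003, 0, 0, 0])

```text
clock: 6.7
position: [0.5494, 0.1036, 0.1054]
tool_rot: [-179.9, -0.1, -82.1]
ft_force: [-0.2, -0.1, -0.1]
width: 0.266
```

```bash
python3 - <<'E'
from h import *
for i in range(3): grab('scene','s6'); s=arm.state(); print(s['position'],s['ft_force'])
d=np.load('s6.npz')['d']; p=np.load('s6.npz')['p']
a=cv2.resize(p[120:300,340:520],(600,600)); cv2.imwrite('pics/crop6.png',np.clip(a[:,:,::-1]*1.5,0,255).astype('uint8'))
E
```

```text
[0.54958478 0.10373228 0.10516526] [-0.06753573  0.21601174  0.28827604]
[0.54954046 0.1036874  0.10536101] [-1.07908729 -0.17684589 -1.73458016]
[0.54935363 0.10362868 0.10541252] [ 0.18867726  0.30926072 -1.63443506]
```

View pics/crop6.png

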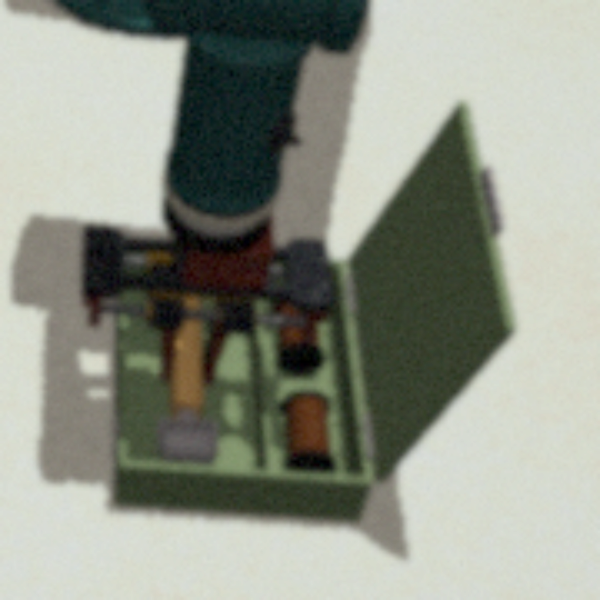

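The roller lies in the compartment, or just above its floor: handle at crop (188,370), roller at (190,440), clear of the front wall. I'll check its height from depth.

```bash
python3 - <<'E'
from h import *
d=np.load('s6.npz')['d']
w=world('scene',d,[(397,222),(397,230),(396,237),(396,251),(397,252),(412,245),(380,250)]).round(4); print(w)
E
```

```text
[[0.524  0.1036 0.0319]
 [0.5526 0.1069 0.0339]
 [0.5752 0.1073 0.0328]
 [0.6189 0.1127 0.0322]
 [0.6206 0.1155 0.0312]
 [0.5684 0.1509 0.0041]
 [0.604  0.0731 0.0052]]
```

The handle top is at 33 mm, which is the 5 mm floor plus 28 mm, so it is on the floor. I'll release by partial opening, then rise.

Emit:
servo_tool(deltas=[0.0, 0, 0, 0.001, 0, 0, 0, 0.045, 0, 0, 0, 0, 0, 0, 0.045, 0, 0, 0, 0, 0, 0, 0.045, 0, 0, 0, 0, 0, 0])

```text
clock: 7.18
position: [0.5501, 0.1039, 0.1059]
tool_rot: [-179.8, -0.1, -82.1]
ft_force: [0.6, 0.2, 0.2]
width: 0.458
```

Emit:
servo_tool(deltas=[0.045, 0, 0, -0.01, 0, 0, 0, 0.045, 0, 0, -0.02, 0, 0, 0, 0.045, 0, 0, -0.03, 0, 0, 0, 0.045, 0, 0, -0.04, 0, 0, 0, 0.045, 0, 0, -0.04, 0, 0, 0])

```text
clock: 7.6
position: [0.5442, 0.1035, 0.2444]
tool_rot: [179.2, -0.1, -82.1]
ft_force: [1.0, -0.3, 0.1]
width: 0.515
```

```bash
python3 - <<'E'
from h import *
p,d=grab('scene','s7')
a=cv2.resize(p[120:300,340:520],(600,600)); cv2.imwrite('pics/crop7.png',np.clip(a[:,:,::-1]*1.5,0,255).astype('uint8'))
print(world('scene',d,[(397,222),(397,230),(396,237),(396,251),(397,252)]).round(4))
# lid edge now and targets behind it
print(world('scene',d,[(480,155),(486,185),(491,215),(460,200)]).round(4))
plan([(.545,.13,.36,-81.9),(.511,.375,.36,-81.9),(.511,.375,.275,-81.9)],0.0)
E
```

```text
[[0.5248 0.1036 0.0328]
 [0.5517 0.1069 0.0328]
 [0.5754 0.1073 0.0331]
 [0.6183 0.1127 0.0315]
 [0.6204 0.1155 0.0309]]
[[0.4359 0.2689 0.2217]
 [0.539  0.2822 0.2241]
 [0.6247 0.2933 0.2205]
 [0.4998 0.2445 0.1251]]
7.65 [0.5483 0.1039 0.2526] [ 1.799e+02 -1.200e-01 -8.209e+01] [ 1.7 -0.1  4.7] 0.513
[0.0, -0.009, -0.0, -0.036, 0.001, -0.001, -0.001, 0.0, -0.009, -0.0, -0.036, 0.0, -0.001, -0.001, 0.0, -0.008, -0.0, -0.035, 0.001, -0.0, -0.001, 0.0, -0.035, -0.0, -0.0, -0.0, -0.0, -0.0, 0.0, -0.035, -0.0, -0.0, -0.0, -0.0, -0.0]
[0.0, -0.036, -0.0, -0.0, -0.0, -0.0, -0.0, 0.0, -0.035, -0.0, -0.0, -0.0, -0.0, -0.0, 0.0, -0.036, -0.0, -0.0, -0.0, -0.0, -0.0, 0.0, -0.035, -0.001, -0.0, -0.0, -0.0, -0.0, 0.0, -0.036, -0.0, -0.0, -0.0, -0.0, -0.0]
[0.0, 0.0, -0.0, 0.028, -0.0, -0.0, -0.0, 0.0, 0.0, -0.0, 0.028, -0.0, -0.0, -0.0, 0.0, 0.0, -0.0, 0.029, -0.0, -0.0, -0.0]
```

View pics/crop7.png

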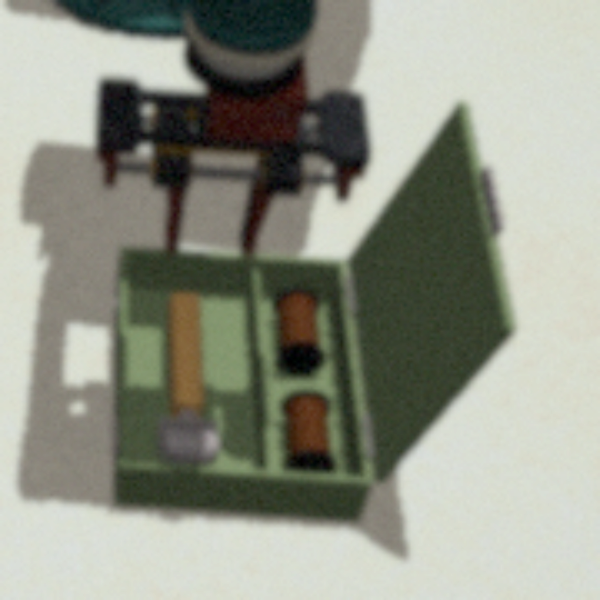

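The roller lies flat and released: handle at crop (185,355), roller at (190,438), top at 33 mm. Now I close the fingers and pass over and behind the lid.

Emit:
servo_tool(deltas=[0.0, -0.009, 0, -0.036, 0.001, -0.001, -0.001, 0.0, -0.009, 0, -0.036, 0, -0.001, -0.001, 0.0, -0.008, 0, -0.035, 0.001, 0, -0.001, 0.0, -0.035, 0, 0, 0, 0, 0, 0.0, -0.035, 0, 0, 0, 0, 0])

```text
clock: 8.07
position: [0.5364, 0.1954, 0.3689]
tool_rot: [-179.2, -0.1, -82.4]
ft_force: [0.8, 0.0, -1.1]
width: 0.173
```

Emit:
servo_tool(deltas=[0.0, -0.036, 0, 0, 0, 0, 0, 0.0, -0.035, 0, 0, 0, 0, 0, 0.0, -0.036, 0, 0, 0, 0, 0, 0.0, -0.035, -0.001, 0, 0, 0, 0, 0.0, -0.03, 0, 0, 0, 0, 0])

```text
clock: 8.48
position: [0.5132, 0.3732, 0.3762]
tool_rot: [-178.5, 0.0, -82.5]
ft_force: [0.1, -0.6, 0.2]
width: 0.004
```

```bash
python3 - <<'E'
from h import *
plan([(.511,.377,.36,-81.9),(.511,.377,.285,-81.9)],0.0)
E
```

```text
8.4833 [0.5132 0.3732 0.3762] [-1.7855e+02  1.0000e-02 -8.2550e+01] [ 0.1 -0.6  0.2] 0.004
[0.0, -0.004, 0.002, 0.016, -0.025, 0.0, -0.011, 0.0, -0.0, 0.0, 0.038, -0.0, 0.0, -0.0, 0.0, -0.0, 0.0, 0.037, -0.0, 0.0, -0.0]
```

Emit:
servo_tool(deltas=[0.0, -0.004, 0.002, 0.016, -0.025, 0, -0.011, 0.0, 0, 0, 0.036, 0, 0, 0, 0.0, 0, 0, 0.034, 0, 0, 0, 0, 0, 0, 0, 0, 0, 0])

```text
clock: 8.82
position: [0.5099, 0.3853, 0.2914]
tool_rot: [-179.6, 0.3, -81.3]
ft_force: [-1.1, -0.6, -0.5]
width: 0.006
```

```bash
python3 - <<'E'
from h import *
p,d=grab('scene','s8')
a=cv2.resize(p[60:300,340:580],(600,600)); cv2.imwrite('pics/crop8.png',np.clip(a[:,:,::-1]*1.5,0,255).astype('uint8'))
plan([(.522,.305,.285,-81.9)],0.0,step=.03)
E
```

```text
8.8667 [0.5109 0.3857 0.2944] [-179.46    0.4   -81.35] [-0.5 -0.5 -0.2] 0.004
[0.0, 0.027, 0.0, 0.003, -0.003, 0.002, 0.003, 0.0, 0.027, 0.001, 0.003, -0.003, 0.003, 0.003, 0.0, 0.027, -0.0, 0.003, -0.003, 0.002, 0.004]
```

View pics/crop8.png

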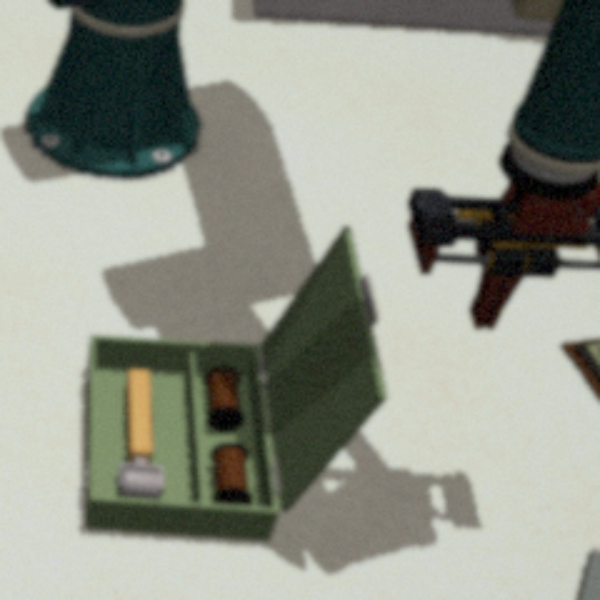

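The closed fingertips at crop (483,325) are behind the lid, whose edge is (348,230)-(383,400). The body's underside is above the lid edge. Now I push.

Emit:
servo_tool(deltas=[0.0, 0.027, 0, 0.003, -0.003, 0.002, 0.003, 0.0, 0.027, 0.001, 0.003, -0.003, 0.003, 0.003, 0.0, 0.025, 0, 0.003, -0.003, 0.002, 0.004, 0.0, 0.015, 0, 0, 0, 0, 0, 0.0, 0.015, 0, 0, 0, 0, 0])

```text
clock: 9.28
position: [0.5288, 0.2757, 0.2936]
tool_rot: [-179.6, 0.2, -81.8]
ft_force: [-0.4, 1.2, 1.8]
width: 0.009
```

```bash
python3 - <<'E'
from h import *
plan([(.531,.235,.285,-81.9)],0.0,step=.015)
E
```

```text
9.2833 [0.5288 0.2757 0.2936] [-179.56    0.21  -81.79] [-0.4  1.2  1.8] 0.009
[0.0, 0.014, 0.001, 0.003, -0.003, 0.001, 0.001, 0.0, 0.013, 0.001, 0.003, -0.002, 0.001, 0.0, 0.0, 0.014, 0.002, 0.003, -0.003, 0.002, 0.001]
```

Emit:
servo_tool(deltas=[0.0, 0.014, -0.001, 0.003, -0.003, 0.001, 0.001, 0.0, 0.014, 0, 0.003, -0.002, 0.001, 0, 0.0, 0.014, 0, 0.002, -0.002, 0.001, 0.001])

```text
clock: 9.53
position: [0.5387, 0.2308, 0.2939]
tool_rot: [-179.4, 0.2, -82.1]
ft_force: [-0.1, 0.5, -0.4]
width: 0.005
```

```bash
python3 - <<'E'
from h import *
p,d=grab('scene','s9')
a=cv2.resize(p[60:300,340:580],(600,600)); cv2.imwrite('pics/crop9.png',np.clip(a[:,:,::-1]*1.5,0,255).astype('uint8'))
s=arm.state();print(s['clock'],s['position'],s['tool_rot'],s['ft_force'])
E
```

```text
9.5833 [0.53930165 0.22848106 0.29395738] [-1.79425653e+02  6.09244654e-02 -8.21320354e+01] [ 0.13581941 -2.286712   -0.08769301]
```

View pics/crop9.png

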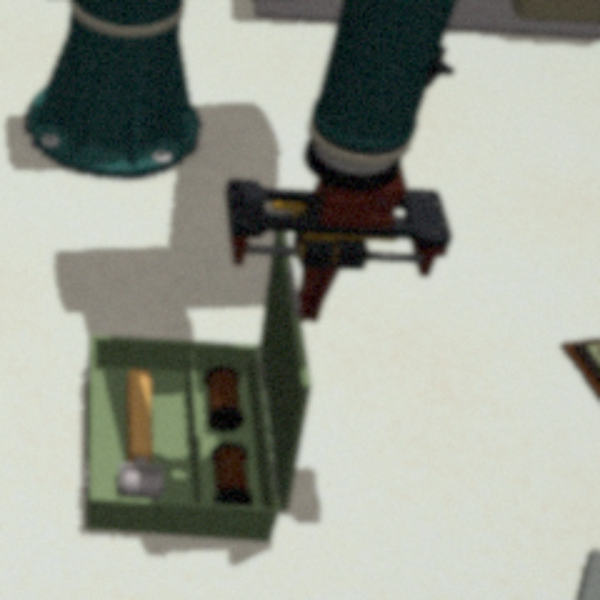

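The lid is now about upright (edge at crop (280,235) to (306,383)). I'll push about 20 mm more, then back away.

Emit:
servo_tool(deltas=[0.0, 0.012, 0, 0, 0, 0, 0, 0.0, 0.012, 0, 0, 0, 0, 0])

```text
clock: 9.75
position: [0.5438, 0.204, 0.2979]
tool_rot: [-179.2, 0.2, -82.2]
ft_force: [0.3, -0.4, -0.6]
width: 0.004
```

Emit:
servo_tool(deltas=[0.0, -0.03, 0, 0, 0, 0, 0, 0.0, -0.03, 0, 0, 0, 0, 0, 0.0, -0.03, 0, -0.01, 0, 0, 0])

```text
clock: 10.0
position: [0.5345, 0.2859, 0.3115]
tool_rot: [-179.0, -0.0, -82.9]
ft_force: [0.3, 0.6, 0.3]
width: 0.005
```

```bash
python3 - <<'E'
from h import *
for i in range(2): p,d=grab('scene',f's1{i}')
a=[cv2.resize(np.load(f's1{i}.npz')['p'][60:300,340:540],(400,480)) for i in range(2)]; cv2.imwrite('pics/crop10.png',np.clip(np.hstack(a)[:,:,::-1]*1.5,0,255).astype('uint8'))
print(arm.state()['clock'],arm.state()['position'])
E
```

```text
10.1 [0.53556227 0.29002896 0.31457722]
```

View pics/crop10.png

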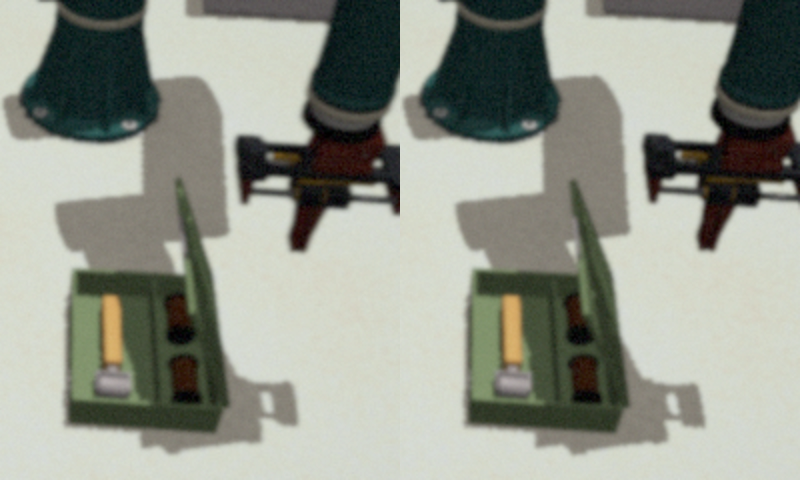

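The lid is past upright and falling: its edge moved from (180,180) to (573-400,180) between frames, and the gripper is clear. I'll back off and wait.

Emit:
servo_tool(deltas=[0.0, -0.03, 0, -0.02, 0, 0, 0, 0.0, -0.03, 0, -0.01, 0, 0, 0, 0.0, -0.03, 0, 0, 0, 0, 0, 0, 0, 0, 0, 0, 0, 0, 0, 0, 0, 0, 0, 0, 0])

```text
clock: 10.52
position: [0.5242, 0.3804, 0.3513]
tool_rot: [-178.4, 0.2, -82.7]
ft_force: [0.2, -0.1, -0.3]
width: 0.009
```

```bash
python3 - <<'E'
from h import *
for i in range(70): imaging.grab_frame('scene')
p,d=grab('scene','s20'); t,e=grab('top','t20')
a=cv2.resize(t[100:270,130:480],(700,340)); cv2.imwrite('pics/crop11.png',np.clip(a[:,:,::-1]*1.5,0,255).astype('uint8'))
s=arm.state();print(s['clock'],s['position'],s['ft_force'])
print(world('top',e,[(200,200),(225,190),(250,185),(262,210)]).round(4))
t0=np.load('top0.npz')['p'].astype(int); D=np.abs(t0-t)[100:260,320:420].max(2); print('bystander diff',(D>40).sum())
E
```

```text
14.1167 [0.52398283 0.3799916  0.35016755] [-0.24281483 -0.69030389 -0.51609017]
[[0.5282 0.2069 0.06  ]
 [0.5516 0.1478 0.0597]
 [0.5633 0.0889 0.0583]
 [0.5044 0.0604 0.0567]]
bystander diff 0
```

View pics/crop11.png

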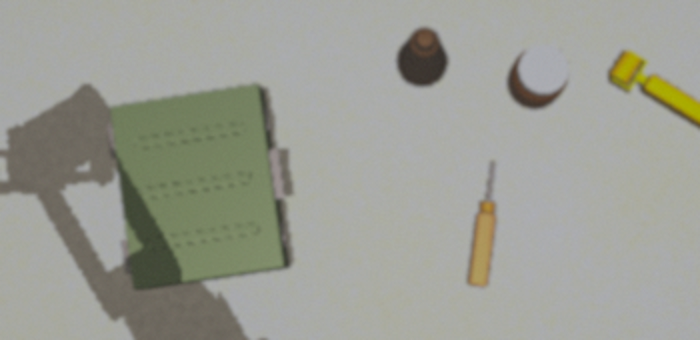

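The lid is shut: crop (110,105)-(290,265), with its top level at 57-60 mm, and the cone, jar and awl are unchanged. I'll hand in.

```bash
python3 -c "
from bench import arm
print(arm.close_job())"
```

```text
the job is handed in; nothing more can be done
None
```

The seam roller is in the wide compartment, the lid is shut, and I handed the job in about 14 s into the 58 s allowed.

- **Roller:** I set the beech-handled roller down flat along the compartment and let go by opening the fingers part way. After release its top was 33 mm above the table, which is the 5 mm floor plus its 28 mm height.
- **Lid:** I tipped it from behind with closed fingers to just past upright, then backed away while it fell shut on its own. Depth shows its top at 57–60 mm; a shut lid should read about 58 mm, so that fits within the noise.
- **Bystanders:** The top picture shows no change around the awl, jar and cone compared with the start.
- **Robot at the end:** The gripper stood well clear, with wrist force at noise level.

One thing did not go as planned. The fingers drifted up about 15 mm while closing, so the grip on the handle was shallow, about 4–8 mm of overlap. The roller stayed level and did not slip. The final pictures cannot show the roller under the shut lid; I last saw it in place as the lid began to fall.

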